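# Ready the blue toothbrush: collar on, draw from clip, hold leaning

### The arm

A 7-joint arm with a two-finger parallel gripper is mounted at the origin on the work surface. World frame = base frame: x ahead of the robot, y to its left, z up, the work surface at z = 0. Lengths are in m, angles in rad, forces in N, time in s.
With the tool pointing down it reaches from about 0.4 to 0.85 m from the base axis. Payload 10.4 kg.
Tool frame: the origin (TCP) lies at the very end of the fingers, on their centre line; the grasp point (between the pads) lies 19 mm behind it; z points along the fingers, y is the line along which they close (so a half turn about z gives the same grasp; the last joint's range is limited). The gripper opens to 85 mm and grips with 20 to 120 N. Pads are 22 mm wide; open, the fingers measure 114 mm over their backs; the gripper's body (76 mm by 85 mm) begins 54 mm behind the grasp point. The pads swing forward as they close: fully open they stand 13 mm farther back than shut.
Start: joints at [1.184, 0.332, -0.065, 1.46, 0.022, 1.35, -0.088], TCP at [0.222, -0.584, 0.231] pointing down, gripper open.
Joint ranges: [-2.6, 2.6], [-0.5, 2.12], [-1.47, 1.34], [0.16, 2.42], [-1.27, 4.41], [0.06, 2.06], [-2.6, 2.6]. Speed limits (rad/s): [2.22, 2.22, 2.79, 2.79, 3.14, 3.14, 3.14].

### API

Orientations are given as a unit quaternion [x, y, z, w].
In Python, from workcell import * gives the robot as it stands. The module is installed in compiled form; this text tells all that it offers.
- The arm moves only by the tool carry_out, never from a script. Its argument "motion" is a list of rows, each an object with "xyz": the shift along the tool's x, y, z in m, a list of three; "angular": the turn, a rotation vector about the tool's x, y, z in degrees, a list of three. A call has 1 to 12 rows; each row is the pose to reach, as a shift and turn from the pose commanded when the call began, along the tool's axes at that moment; what a row does not reach only later rows make up. A row lasts 1/10 s, in which the tool goes at most 50 mm and 8.59 degrees, less where a joint would pass 70% of its speed; a pose out of reach is approached as far as the arm can. A call with a gripper value outside its range is refused whole. "hand" is the opening, from 0 (shut) to 1 (fully open), set as the call begins (left out, the last holds). The fingers move at their own pace and stop on an object; "grip_force" is the grip in N (left out, the last holds). Time passes only in rows, so rows that repeat a pose let the fingers close. It gives the time, the measured TCP pose, the force, the opening and the grip force at its end, in the units of the state.
- get_obs(): the state, without advancing time (a new reading comes with each control period).
- camera(name): name is "side" or "top" or "wrist"; returns a dict with "img" (480x640x3 uint8, red, green, blue), "fx", "fy", "cx", "cy" (pixels), "extrinsics" (4x4, takes a point from camera to world coordinates). Camera axes: x right, y up, looking along -z (the intrinsics and any distortion apply to the point x, -y, -z); pixel columns grow to the right and rows downward; lengths in m; the calibration is good to about 2 mm. A picture is of the moment at which its call begins. There is no depth.
- hand_in(): hands the job in; it is judged then, once.
The state is a dict: "clock": time; "joint_pos": joint angles; "joint_velocities": joint speeds; "tau": joint torques, N m; "position": TCP position; "ee_rot": TCP orientation; "ft_force": force on the tool from outside, world axes, zero at the start; "torque": the same for the moment, N m; "grip_width": opening from 0.0 (shut) to 1.0 (fully open); "grasp_force": force on a finger pad.
Only numpy, scipy, OpenCV 4.12 (cv2) and the standard library are available. Lean on these libraries where they do the work, as an engineer would, in place of code of your own. Each camera call takes 0.05 s, during which the arm holds its last target. There are 200 camera calls.

### The job

Get the blue electric toothbrush ready to be taken: while it stands in its spring clip, slip the blue drip collar over its neck right down onto the shoulder and let go of the collar. Then draw the blue brush with its collar out of the clip rail and finish holding it in the gripper, still, with its foot at least 12 cm above the shelf and leaning about halfway (45 degrees) between upright and lying flat, neck end up, the collar still seated. Leave everything else where it is.

Things in the scene. Friction and masses are not known exactly. Their poses are not given: they have to be found in the camera images.
- brush_blue: Blue electric toothbrush handle (no brush head), about 130 g, upright in one of the two round clips of the rail (either one). Origin at the centre of its foot, z along its axis to the neck; round about z. Body: cylinder 34 mm diameter, 130 mm long, ending in a flat shoulder; neck and pin rise from it to 160 mm over all. At the start its foot is 8 mm above the shelf.
- brush_blue_shoulder (a point): Point on the blue brush's axis at the height of the flat shoulder, 130 mm above its foot (138 mm above the shelf at the start). From here a white neck 18 mm diameter rises 20 mm (bevelled over its top 4 mm), then a steel pin 6 mm diameter, 10 mm long.
- brush_blue_neck (a point): Point on the blue brush's axis 137 mm above its foot: where the middle of the collar lies when the collar sits on the shoulder.
- collar_blue: Blue plastic drip collar, a plain ring 29 mm outside diameter, 21.5 mm hole, 14 mm high, 12 g, lying flat on the shelf. Origin at the centre of its underside, z along the hole. Either way up will do. Narrower than the brush body, so fingers closed on the body below do not touch it once seated.
- collar_blue_mid (a point): Centre of the blue collar's hole, at half its height (7 mm above its underside).
- rail: White clip rail screwed to the shelf, 62 mm by 360 mm (its y), base plate 8 mm thick. Origin under the centre of the base plate; its front faces its -x. A back bar on posts at its x = 34 mm rises to 84 mm. Brush places at its y = -130 and +130 mm; between them, in a slot at y = 0, stands the cap case.
- rail_left (a point): The brush place at the rail's y = +130 mm (rail_right is its twin), at jaw mid-height, 70 mm above the shelf. Below is a foot cup 39 mm inside, 12 mm deep; two sprung steel jaws from 61 to 79 mm above the shelf press the brush from its +y and -y sides, about 4 N each. A straight upward pull of about 10 N draws a brush out; it is free once its foot is 85 mm above the shelf.
- rail_right (a point): The same at the rail's y = -130 mm.
- brush_orange: The other toothbrush handle, same shape and size but orange, in the other clip. Leave alone. Origin at its foot.
- collar_orange: The other collar, same size but orange, flat on the shelf. Leave alone. Origin under its centre.
- case: Pink plastic shower cap case, 30 x 90 x 95 mm high, standing in the middle of the rail. Leave alone. Origin under its centre.
- tin: Lidded lip balm tin, 44 mm diameter, 19 mm high. Leave alone. Origin under its centre.
- mug: White ceramic mug, 82 mm diameter, 92 mm high, handle on its +y side. Leave alone. Origin under its centre.
- pot: Clear round swab pot with white lid and knob, 74 mm diameter, 80 mm high. Leave alone. Origin under its centre.
- tweezer: Steel tweezer lying flat, about 100 mm long (its x), 9 mm high. Leave alone. Origin under its middle.
Not all that is in view belongs to the job. Of the things shaped like the brush_blue, the blue one is meant.

How it is judged:
On the way, in this order (a step that is already met when the one before it is completed fails the run):
1. the blue collar sits on the blue brush's shoulder, let go, while that brush stands in its clip (distance between collar_blue_mid and brush_blue_neck below 0.006 m and contact force between the fingers and collar_blue below 0.2 N and height (world z) of brush_blue below 0.013 m and angle between brush_blue's own z axis and vertical below 0.1 rad), for 0.2 s.
2. the blue brush, collar on, is drawn up out of the rail (distance between collar_blue_mid and brush_blue_neck below 0.006 m and height (world z) of brush_blue above 0.085 m and contact force between brush_blue and rail below 0.2 N), for 0.1 s.
At the end, for the whole second after the job is handed in: Finishes holding: the blue brush is gripped and still (under 30 mm/s), foot over 105 mm above the shelf, leaning 30 to 60 degrees from upright, neck end up, touching no rail, mug, pot, case or other brush; the blue collar sits on its shoulder (within 6 mm of its seat) (distance between collar_blue_mid and brush_blue_neck below 0.006 m and height (world z) of brush_blue above 0.105 m and angle between brush_blue's own z axis and vertical between 0.52 and 1.05 rad and contact force between the fingers and brush_blue above 1 N and linear speed of brush_blue below 0.03 m/s and contact force between brush_blue and rail below 0.2 N and contact force between brush_blue and mug below 0.2 N and contact force between brush_blue and pot below 0.2 N and contact force between brush_blue and case below 0.2 N and contact force between brush_blue and brush_orange below 0.2 N); the arm keeps its last pose, push and grip.
It fails at once if the orange brush or the cap case is moved more than 25 mm (distance of any of brush_orange, case from where it was at the start of the episode above 0.025 m).
It fails at once if the orange collar or the tin is moved more than 25 mm (distance of any of collar_orange, tin from where it was at the start of the episode above 0.025 m).
It fails at once if the mug, swab pot or tweezer is moved more than 25 mm (distance of any of mug, pot, tweezer from where it was at the start of the episode above 0.025 m).
It also fails if it takes over 58 s, if anything falls off the work surface, if the arm or the gripper's body presses on something with over 40 N, if the wrist force passes 120 N, or if a joint passes its speed limit or range.

## Working session

There is one attempt and no reset: what is moved stays moved. The work goes in short steps, Python scripts to look and compute and a tool call to move; the robot and the scene stay as the last step left them, time stands still between calls to the robot, and variables do not carry over. Pictures are saved under pics/ and viewed, at most 10 in all, crops included, and the job is handed in when it is done.

Besides the shell and the picture viewer there is one more tool, called after "Call:" as name([rows], argument=value, ...), one row to a line, values as JSON. carry_out: Moves the arm, as the interface text tells. Its arguments: {"type":"object","properties":{"motion":{"type":"array"},"hand":{"type":"number"},"grip_force":{"type":"number"}},"required":["motion"]}

```bash
mkdir -p pics; cat > h.py <<'E'
import numpy as np, cv2
from scipy.spatial.transform import Rotation as R
from workcell import *
def shot(n):
    c=camera(n); c['img']=np.asarray(c['img']); return c
def ray(c,u,v):
    d=np.array([(u-c['cx'])/c['fx'],-(v-c['cy'])/c['fy'],-1.]); E=np.asarray(c['extrinsics']); return E[:3,3],E[:3,:3]@d
def onz(c,u,v,z):
    o,d=ray(c,u,v); return o+d*(z-o[2])/d[2]
def proj(c,p):
    E=np.asarray(c['extrinsics']); q=E[:3,:3].T@(np.asarray(p)-E[:3,3]); return np.array([c['cx']-c['fx']*q[0]/q[2],c['cy']+c['fy']*q[1]/q[2]])
def tri(c1,p1,c2,p2):
    o1,d1=ray(c1,*p1);o2,d2=ray(c2,*p2)
    s=np.linalg.lstsq(np.c_[d1,-d2],o2-o1,rcond=None)[0]; a=o1+d1*s[0];b=o2+d2*s[1]; return (a+b)/2,np.linalg.norm(a-b)
def save(c,n): cv2.imwrite('pics/'+n,c['img'][:,:,::-1])
def blobs(c,lo,hi,amin=40):
    h=cv2.cvtColor(c['img'],cv2.COLOR_RGB2HSV); m=cv2.inRange(h,lo,hi)
    n,l,s,ce=cv2.connectedComponentsWithStats(m); return [(s[i].tolist(),ce[i].round(1).tolist()) for i in range(1,n) if s[i][4]>amin],l
E
python3 - <<'E'
from h import *
s=get_obs();print(s['clock'],s['position'],s['ee_rot'],s['grip_width'])
for n in ('top','side'):
    c=shot(n);save(c,n+'0.png');print(n,c['fx'],c['cx'],c['cy'],np.round(c['extrinsics'],3).tolist(),[k for k in c])
    print('blue',blobs(c,(95,90,40),(130,255,255))[0]);print('or',blobs(c,(5,120,80),(22,255,255))[0])
E
```

```text
0.0 [ 0.22222946 -0.58373741  0.23048863] [ 9.83501396e-01  1.80899037e-01 -1.72681486e-04 -7.15972197e-04] 0.998768983091675
top 509.6129948236927 315.8900598403459 241.86046239660223 [[0.006, 0.978, -0.21, 0.33], [-1.0, 0.007, 0.004, 0.024], [0.006, 0.21, 0.978, 1.259], [0.0, 0.0, 0.0, 1.0]] ['img', 'fx', 'fy', 'cx', 'cy', 'extrinsics']
blue [([239, 205, 15, 13, 80], [246.7, 212.1]), ([375, 289, 11, 12, 41], [379.9, 293.9])]
or [([37, 116, 210, 53, 4861], [159.4, 142.1]), ([112, 118, 28, 7, 88], [127.0, 121.0]), ([336, 121, 62, 7, 167], [363.1, 123.6]), ([542, 121, 62, 9, 208], [571.3, 125.2]), ([42, 125, 25, 7, 59], [52.6, 127.6]), ([67, 126, 20, 5, 45], [76.8, 127.8]), ([485, 129, 32, 8, 108], [498.4, 131.5]), ([315, 130, 294, 43, 5054], [462.1, 151.8]), ([162, 157, 72, 14, 365], [200.0, 162.2]), ([36, 169, 196, 21, 1169], [125.9, 179.0]), ([298, 171, 313, 26, 1914], [466.9, 182.0]), ([120, 190, 25, 6, 52], [133.4, 191.4]), ([139, 190, 45, 11, 116], [159.3, 193.3]), ([338, 192, 45, 9, 123], [365.6, 197.6]), ([384, 192, 22, 4, 54], [393.8, 194.1]), ([571, 194, 20, 10, 78], [582.2,
[... 1297 characters left out ...]
187], [245.6, 465.4]), ([119, 477, 46, 3, 81], [145.1, 478.4])]
side 557.6968684734193 319.10974500992637 222.85705859695744 [[0.995, 0.057, -0.081, 0.507], [-0.098, 0.506, -0.857, -1.048], [-0.008, 0.86, 0.51, 0.746], [0.0, 0.0, 0.0, 1.0]] ['img', 'fx', 'fy', 'cx', 'cy', 'extrinsics']
blue [([321, 178, 13, 7, 45], [327.1, 181.7]), ([254, 304, 13, 9, 46], [259.9, 307.9])]
or [([0, 0, 18, 13, 162], [6.9, 4.6]), ([20, 0, 13, 6, 62], [26.3, 2.4]), ([39, 0, 49, 93, 1765], [67.9, 30.3]), ([0, 0, 603, 480, 190512], [292.1, 251.0]), ([335, 232, 16, 10, 86], [342.6, 237.7]), ([335, 242, 17, 23, 319], [342.7, 252.9]), ([353, 269, 7, 22, 80], [356.4, 277.0]), ([335, 271, 16, 15, 200], [342.2, 278.0])]
```

View pics/top0.png

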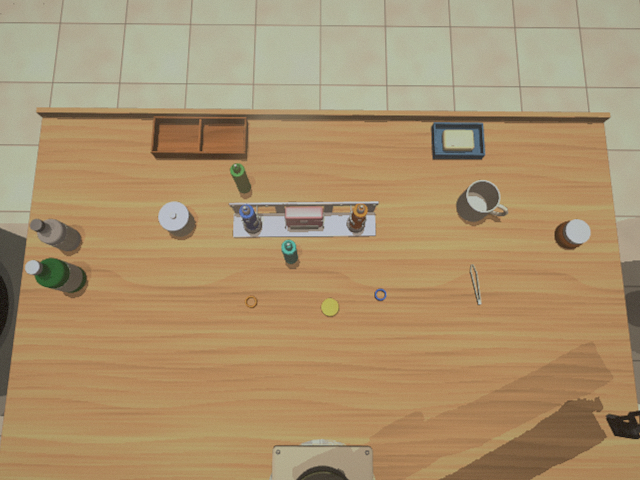

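View pics/side0.png

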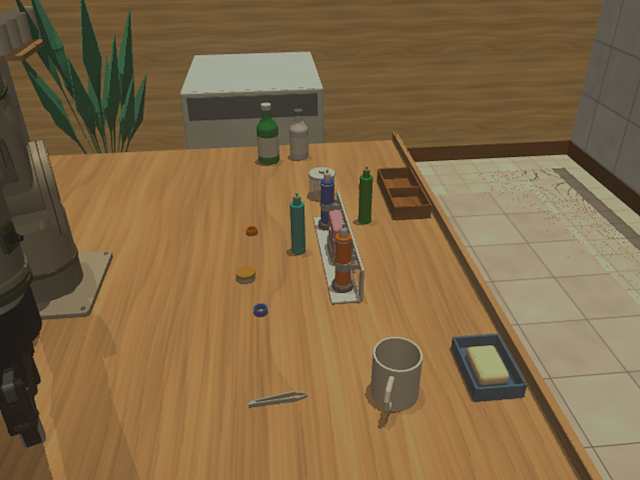

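Both brush-shaped and ring-shaped items have lookalikes. In the top view the brush candidates are the blue one in the left clip (249,217), orange (358,218), teal (289,250) and green (240,178). The ring candidates are blue (380,295) and orange (251,302). By the description I choose brush (249,217) and ring (380,295), and I'll check both in one close crop.

```bash
python3 - <<'E'
from h import *
t=shot('top');s=shot('side')
a=cv2.resize(t['img'][165:315,225:395],None,fx=4,fy=4,interpolation=cv2.INTER_CUBIC)[:,:680]
b=np.zeros_like(a)
cv2.imwrite('pics/crop1.png',a[:,:,::-1])
b=cv2.resize(s['img'][160:320,240:370],None,fx=3.7,fy=3.7,interpolation=cv2.INTER_CUBIC)
cv2.imwrite('pics/crop2.png',b[:,:,::-1])
for c,n in((t,'t'),(s,'s')):
    print(n,blobs(c,(105,70,30),(130,255,255),15)[0])
E
```

```text
t [([239, 204, 15, 15, 97], [246.4, 211.7]), ([375, 289, 11, 12, 45], [380.0, 294.1])]
s [([321, 178, 13, 7, 48], [326.8, 181.7]), ([321, 186, 12, 19, 188], [326.9, 194.8]), ([321, 211, 7, 13, 72], [324.2, 217.0]), ([254, 304, 13, 9, 59], [260.1, 308.2])]
```

View pics/crop1.png

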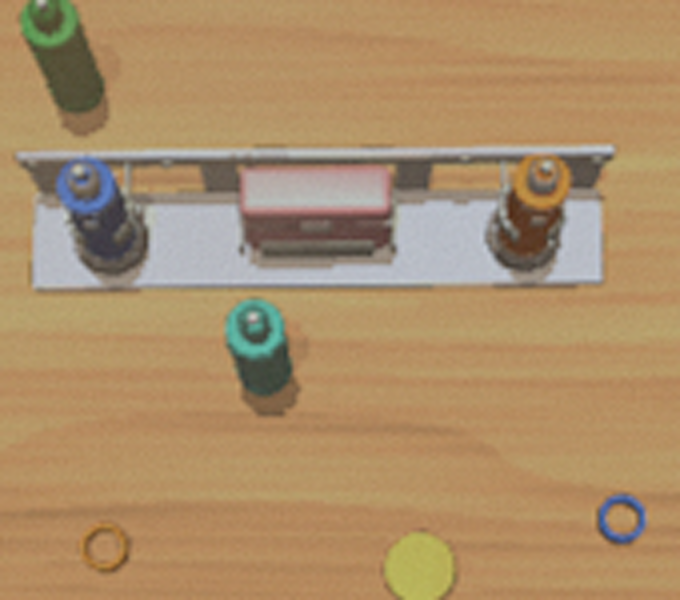

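View pics/crop2.png

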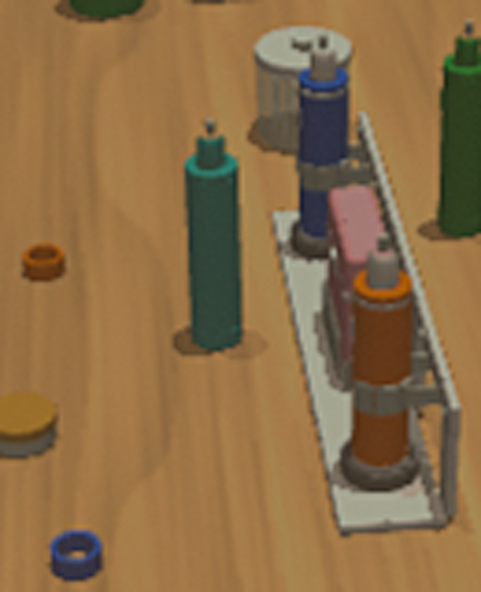

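The crops confirm it. The blue brush stands in the rail's left clip, with its shoulder at top (246.5,211.5) and side (327.3,181.6). The blue ring lies alone at top (380.3,294.8) and side (260.5,309.5). The teal bottle stands just in front of the rail.

```bash
python3 - <<'E'
from h import *
t=shot('top');s=shot('side')
f=lambda x,y:(225+(x+.5)/4-.5,165+(y+.5)/4-.5)
g=lambda x,y:(240+(x+.5)/3.7-.5,160+(y+.5)/3.7-.5)
p=lambda *a:print(*[np.round(x,4).tolist() if not isinstance(x,str) else x for x in a])
p('shoulder top z.138',onz(t,*f(86,186),.138),'side',onz(s,*g(323,80),.138),'tri',*tri(t,f(86,186),s,g(323,80)))
p('pin top z.168',onz(t,*f(83,174),.168),'side',onz(s,*g(322,38),.168))
p('collar top z.014',onz(t,*f(621,519),.012),'side',onz(s,*g(76,550),.014))
p('rail',onz(t,*f(33,289),.008),onz(t,*f(603,283),.008))
p('teal',*tri(t,f(252,318),s,g(210,125)),'foot',onz(s,*g(216,345),0))
p('green',*tri(t,f(47,5),s,g(468,28)))
p('tin',onz(t,*f(420,567),.019))
p('orange shoulder',onz(t,*f(542,182),.138))
# ring masks
for c,n,z in((t,'top',.014),(s,'side',.010)):
    print(n,blobs(c,(105,60,30),(130,255,255),15)[0][-1])
st=get_obs();print(R.from_quat(st['ee_rot']).as_matrix().round(3).tolist())
E
```

```text
shoulder top z.138 [0.6414, 0.1781, 0.138] side [0.6415, 0.1706, 0.138] tri [0.6424, 0.1786, 0.134] 0.0001
pin top z.168 [0.6399, 0.1758, 0.168] side [0.641, 0.1719, 0.168]
collar top z.014 [0.4675, -0.1393, 0.012] side [0.4687, -0.1459, 0.014]
rail [0.6101, 0.2269, 0.008] [0.6166, -0.1315, 0.008]
teal [0.5615, 0.0813, 0.1556] 0.0001 foot [0.5602, 0.0705, 0.0]
green [0.7432, 0.2016, 0.156] 0.0001
tin [0.4368, -0.016, 0.019]
orange shoulder [0.6457, -0.0817, 0.138]
top ([375, 289, 11, 12, 48], [380.0, 294.2])
side ([254, 303, 13, 14, 104], [260.1, 309.7])
[[0.935, 0.356, -0.0], [0.356, -0.935, 0.0], [0.0, -0.0, -1.0]]
```

Call:
carry_out([
  {"xyz":[0.388,-0.328,0],"angular":[0,0,20.9]},
  {"xyz":[0.388,-0.328,0],"angular":[0,0,20.9]},
  {"xyz":[0.388,-0.328,0],"angular":[0,0,20.9]},
  {"xyz":[0.388,-0.328,0],"angular":[0,0,20.9]},
  {"xyz":[0.388,-0.328,0],"angular":[0,0,20.9]},
  {"xyz":[0.388,-0.328,0],"angular":[0,0,20.9]},
  {"xyz":[0.388,-0.328,0],"angular":[0,0,20.9]},
  {"xyz":[0.388,-0.328,0],"angular":[0,0,20.9]},
  {"xyz":[0.388,-0.328,0],"angular":[0,0,20.9]},
  {"xyz":[0.388,-0.328,0],"angular":[0,0,20.9]},
  {"xyz":[0.388,-0.328,0],"angular":[0,0,20.9]},
  {"xyz":[0.388,-0.328,0],"angular":[0,0,20.9]},
])

```text
clock: 1.5
position: [0.4689, -0.1377, 0.2314]
ee_rot: [1.0, 0.002, 0.0, -0.0]
ft_force: [0.2, -0.9, -0.2]
grip_width: 0.996
grasp_force: 0.0
```

```bash
python3 - <<'E'
from h import *
st=get_obs();print(st['clock'],st['position'],R.from_quat(st['ee_rot']).as_matrix().round(3).tolist(),st['joint_pos'])
c=shot('wrist');save(c,'w1.png');print(c['fx'],np.round(c['extrinsics'],3).tolist(),proj(c,[.468,-.14,.007]))
for st,ce in blobs(c,(105,60,30),(130,255,255),60)[0]: print(st,ce,onz(c,*ce,.010), onz(c,st[0]+st[2]/2-.5,st[1]+st[3]/2-.5,.014))
E
```

```text
1.5 [ 0.46894162 -0.13774594  0.23135371] [[1.0, 0.003, 0.0], [0.003, -1.0, 0.0], [0.0, -0.0, -1.0]] [ 0.62639695  0.05740982 -0.44651565  1.78973033  0.02555906  1.29998186
 -1.39409983]
396.40113766543095 [[0.004, 0.962, 0.272, 0.537], [-1.0, 0.004, 0.001, -0.136], [-0.0, -0.272, 0.962, 0.375], [0.0, 0.0, 0.0, 1.0]] [323.04775269 209.57371336]
[308, 197, 30, 31, 328] [322.4, 211.9] [ 0.46635656 -0.13937849  0.01      ] [ 0.46703855 -0.13943821  0.014     ]
```

View pics/w1.png

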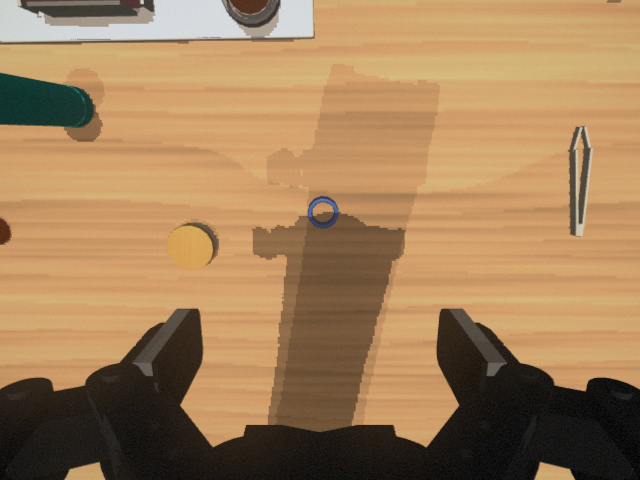

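The wrist view shows the blue ring alone at (323,212), centred between the pads, with the tin at (191,246) well clear.

Call:
carry_out([
  {"xyz":[-0.002,0.002,0.05]},
  {"xyz":[-0.002,0.002,0.1]},
  {"xyz":[-0.002,0.002,0.15]},
  {"xyz":[-0.002,0.002,0.18]},
  {"xyz":[-0.002,0.002,0.2]},
  {"xyz":[-0.002,0.002,0.21]},
  {"xyz":[-0.002,0.002,0.22]},
  {"xyz":[-0.002,0.002,0.226]},
  {"xyz":[-0.002,0.002,0.226]},
  {"xyz":[-0.002,0.002,0.226]},
])

```text
validation failed for argument at $.mo...
```

Call:
carry_out([
  {"xyz":[0,0,0]},
  {"xyz":[0,0,0]},
  {"xyz":[0,0,0]},
  {"xyz":[0,0,0]},
  {"xyz":[0,0,0]},
  {"xyz":[0,0,0]},
  {"xyz":[0,0,0]},
  {"xyz":[0,0,0]},
  {"xyz":[0,0,0]},
  {"xyz":[0,0,0]},
], hand=0, grip_force=25)

```text
validation failed for argument at $.mo...
```

Call:
carry_out([
  {"xyz":[-0.002,0.002,0.05],"angular":[0,0,0]},
  {"xyz":[-0.002,0.002,0.1],"angular":[0,0,0]},
  {"xyz":[-0.002,0.002,0.15],"angular":[0,0,0]},
  {"xyz":[-0.002,0.002,0.18],"angular":[0,0,0]},
  {"xyz":[-0.002,0.002,0.2],"angular":[0,0,0]},
  {"xyz":[-0.002,0.002,0.21],"angular":[0,0,0]},
  {"xyz":[-0.002,0.002,0.22],"angular":[0,0,0]},
  {"xyz":[-0.002,0.002,0.226],"angular":[0,0,0]},
  {"xyz":[-0.002,0.002,0.226],"angular":[0,0,0]},
  {"xyz":[-0.002,0.002,0.226],"angular":[0,0,0]},
])

```text
clock: 2.55
position: [0.4668, -0.1418, 0.006]
ee_rot: [1.0, -0.001, 0.001, 0.0]
ft_force: [0.4, 0.5, 0.1]
grip_width: 0.999
grasp_force: 0.0
```

```bash
python3 - <<'E'
from h import *
st=get_obs();print(st['clock'],st['position'],st['ft_force'])
c=shot('wrist')
for st,ce in blobs(c,(105,60,30),(130,255,255),60)[0]: print(st,ce,onz(c,*ce,.014))
E
```

```text
2.55 [ 0.46678577 -0.14182299  0.00597595] [0.43919063 0.54578972 0.1063069 ]
[279, 277, 75, 81, 3316] [316.9, 318.4] [ 0.46803914 -0.13970026  0.014     ]
```

Call:
carry_out([
  {"xyz":[0.001,-0.001,0.001],"angular":[0,0,0]},
  {"xyz":[0.001,-0.001,0.001],"angular":[0,0,0]},
  {"xyz":[0.001,-0.001,0.001],"angular":[0,0,0]},
  {"xyz":[0.001,-0.001,0.001],"angular":[0,0,0]},
  {"xyz":[0.001,-0.001,0.001],"angular":[0,0,0]},
  {"xyz":[0.001,-0.001,0.001],"angular":[0,0,0]},
  {"xyz":[0.001,-0.001,0.001],"angular":[0,0,0]},
  {"xyz":[0.001,-0.001,0.001],"angular":[0,0,0]},
  {"xyz":[0.001,-0.001,0.001],"angular":[0,0,0]},
  {"xyz":[0.001,-0.001,0.001],"angular":[0,0,0]},
], hand=0, grip_force=25)

```text
clock: 3.6
position: [0.4674, -0.1405, 0.0046]
ee_rot: [1.0, -0.0, 0.0, 0.0]
ft_force: [-0.8, 0.6, 5.8]
grip_width: 0.326
grasp_force: 24.4
```

Call:
carry_out([
  {"xyz":[0,0,-0.02],"angular":[0,0,0]},
  {"xyz":[0,0,-0.06],"angular":[0,0,0]},
  {"xyz":[0,0,-0.1],"angular":[0,0,0]},
  {"xyz":[0,0,-0.14],"angular":[0,0,0]},
  {"xyz":[0,0,-0.18],"angular":[0,0,0]},
  {"xyz":[0,0,-0.22],"angular":[0,0,0]},
  {"xyz":[0,0,-0.255],"angular":[0,0,0]},
  {"xyz":[0,0,-0.255],"angular":[0,0,0]},
])

```text
clock: 4.4
position: [0.4693, -0.1409, 0.2641]
ee_rot: [1.0, -0.0, 0.004, 0.001]
ft_force: [0.5, -0.3, -0.6]
grip_width: 0.324
grasp_force: 24.7
```

Call:
carry_out([
  {"xyz":[0.015,-0.04,0],"angular":[0,0,0]},
  {"xyz":[0.03,-0.08,0],"angular":[0,0,0]},
  {"xyz":[0.045,-0.12,0],"angular":[0,0,0]},
  {"xyz":[0.06,-0.16,0],"angular":[0,0,0]},
  {"xyz":[0.075,-0.2,0],"angular":[0,0,0]},
  {"xyz":[0.09,-0.24,0],"angular":[0,0,0]},
  {"xyz":[0.105,-0.28,0],"angular":[0,0,0]},
  {"xyz":[0.115,-0.318,0],"angular":[0,0,0]},
  {"xyz":[0.115,-0.318,0],"angular":[0,0,0]},
  {"xyz":[0.115,-0.318,0],"angular":[0,0,0]},
  {"xyz":[0.115,-0.318,0],"angular":[0,0,0]},
  {"xyz":[0.115,-0.318,0],"angular":[0,0,0]},
])

```text
clock: 5.6
position: [0.5828, 0.1757, 0.2592]
ee_rot: [1.0, -0.002, 0.0, 0.0]
ft_force: [-0.2, 0.4, 0.2]
grip_width: 0.324
grasp_force: 24.8
```

```bash
python3 - <<'E'
from h import *
st=get_obs();print(st['clock'],st['position'],st['ee_rot'],st['joint_pos'],st['grip_width'])
c=shot('wrist');save(c,'w2.png')
for s,ce in blobs(c,(100,60,30),(130,255,255),60)[0]: print(s,ce,onz(c,*ce,.138))
print(proj(c,[.6415,.1775,.138]),proj(c,[.6415,.1775,.168]),proj(c,st['position']))
E
```

```text
5.6 [0.58280814 0.17574484 0.25918353] [ 9.99998644e-01 -1.58079973e-03  7.37729281e-05  4.54654427e-04] [ 0.15404698  0.35752298 -0.67592972  1.43623456  0.22399073  1.42574467
 -2.09719039] 0.32428586867714027
[291, 124, 50, 53, 1403] [315.5, 149.3] [0.64095313 0.17920021 0.138     ]
[306, 143, 19, 20, 201] [315.1, 151.9] [0.63930634 0.17946881 0.138     ]
[282, 279, 75, 81, 3284] [320.0, 321.0] [0.5182775  0.17649198 0.138     ]
[318.11177846 148.42870734] [317.99853925 150.35287242] [322.33229088 312.18551699]
```

View pics/w2.png

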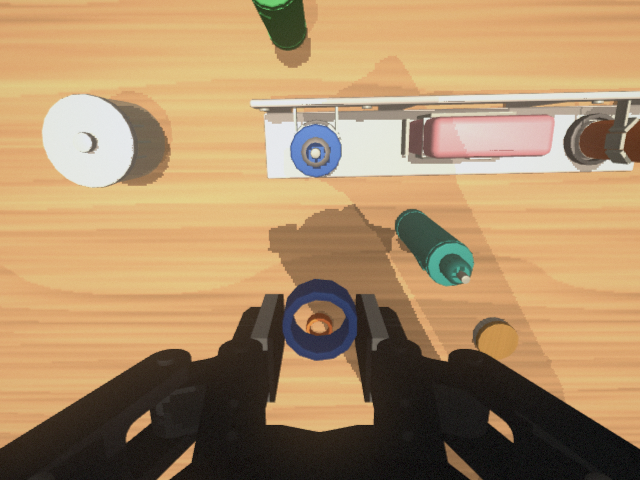

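The wrist view shows the ring held level between the pads at (319,320). The brush is seen end-on at (316,151), with the neck around the pin at (316,153).

```bash
python3 - <<'E'
from h import *
st=get_obs();p=st['position'];c=shot('wrist');print(p)
b,l=blobs(c,(100,60,30),(130,255,255),60)
h=cv2.cvtColor(c['img'],cv2.COLOR_RGB2HSV);m=cv2.inRange(h,(100,60,30),(130,255,255))
def circ(x0,y0,x1,y1):
    q=np.zeros_like(m);q[y0:y1,x0:x1]=m[y0:y1,x0:x1]
    k=max(cv2.findContours(q,cv2.RETR_EXTERNAL,cv2.CHAIN_APPROX_NONE)[0],key=cv2.contourArea)
    return cv2.fitEllipse(cv2.convexHull(k))
e=circ(280,110,350,185);print('shoulder',e,onz(c,*e[0],.138))
e=circ(270,265,370,370);print('ring',e,[onz(c,*e[0],p[2]+d).round(4).tolist() for d in(-.005,.0025,.0095)])
g=cv2.inRange(h,(0,0,120),(180,60,255));q=np.zeros_like(g);q[145:162,306:326]=g[145:162,306:326]
n,_,s,ce=cv2.connectedComponentsWithStats(q);print([(s[i].tolist(),ce[i].tolist(),onz(c,*ce[i],.168).round(4).tolist()) for i in range(1,n) if s[i][4]>8])
E
```

```text
[0.58279446 0.17591071 0.25934067]
shoulder ((315.7299499511719, 150.10708618164062), (50.68243408203125, 52.156455993652344), 177.27012634277344) [0.64045867 0.17922871 0.138     ]
ring ((319.43310546875, 319.7751770019531), (75.40135955810547, 80.89823150634766), 1.2246966361999512) [[0.577, 0.1771, 0.2543], [0.5808, 0.1771, 0.2618], [0.5842, 0.177, 0.2688]]
[([306, 145, 4, 7, 13], [306.7692307692308, 146.92307692307693], [0.6434, 0.1841, 0.168]), ([322, 145, 4, 8, 14], [324.2857142857143, 147.28571428571428], [0.6432, 0.174, 0.168]), ([311, 148, 10, 11, 85], [315.2705882352941, 152.74117647058824], [0.6402, 0.1793, 0.168]), ([306, 154, 5, 8, 19], [307.10526315789474, 158.78947368421052], [0.6368, 0.184, 0.168]), ([321, 154, 5, 8, 18], [323.8888888888889, 158.88888888888889], [0.6367, 0.1743, 0.168])]
```

Call:
carry_out([
  {"xyz":[0.02,-0.001,0],"angular":[0,0,0]},
  {"xyz":[0.04,-0.002,0],"angular":[0,0,0]},
  {"xyz":[0.05,-0.002,0.02],"angular":[0,0,0]},
  {"xyz":[0.057,-0.002,0.04],"angular":[0,0,0]},
  {"xyz":[0.057,-0.002,0.06],"angular":[0,0,0]},
  {"xyz":[0.057,-0.002,0.073],"angular":[0,0,0]},
  {"xyz":[0.057,-0.002,0.073],"angular":[0,0,0]},
  {"xyz":[0.057,-0.002,0.073],"angular":[0,0,0]},
  {"xyz":[0.057,-0.002,0.073],"angular":[0,0,0]},
  {"xyz":[0.057,-0.002,0.073],"angular":[0,0,0]},
])

```text
clock: 6.7
position: [0.64, 0.1795, 0.1875]
ee_rot: [1.0, -0.0, 0.001, -0.0]
ft_force: [-0.2, -0.6, -0.3]
grip_width: 0.325
grasp_force: 24.8
```

```bash
python3 - <<'E'
from h import *
st=get_obs();p=st['position'];print(p,st['ft_force'])
c=shot('wrist');t=shot('top')
a=cv2.resize(c['img'][260:380,240:400],(640,480),interpolation=cv2.INTER_CUBIC)
cv2.imwrite('pics/w3.png',a[:,:,::-1])
for z in(.138,.158,.168): print(z,proj(c,[.6403,.1793,z]))
E
```

```text
[0.63999877 0.17951843 0.18746477] [-0.21443984 -0.57012612 -0.32641318]
0.138 [322.07530686 270.16147914]
0.158 [322.34133256 284.32695325]
0.168 [322.49621449 292.57418643]
```

View pics/w3.png

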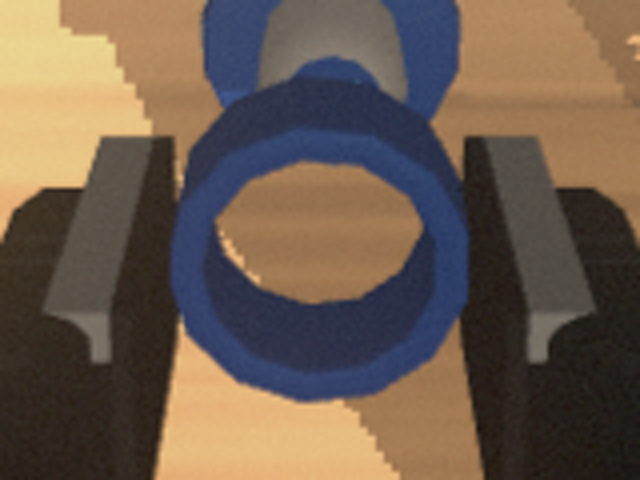

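The zoomed wrist view shows the held ring (crop centre 320,265) just short of the neck (crop 334,40). The brush appears about 1.5 mm to the ring's right, so I shift that way and lower over the pin.

Call:
carry_out([
  {"xyz":[0,0.0015,0],"angular":[0,0,0]},
  {"xyz":[0,0.0015,0],"angular":[0,0,0]},
  {"xyz":[0,0.0015,0.006],"angular":[0,0,0]},
  {"xyz":[0,0.0015,0.012],"angular":[0,0,0]},
  {"xyz":[0,0.0015,0.018],"angular":[0,0,0]},
  {"xyz":[0,0.0015,0.021],"angular":[0,0,0]},
  {"xyz":[0,0.0015,0.021],"angular":[0,0,0]},
  {"xyz":[0,0.0015,0.021],"angular":[0,0,0]},
])

```text
clock: 7.6
position: [0.6397, 0.1778, 0.1653]
ee_rot: [1.0, -0.0, 0.0, 0.0]
ft_force: [0.6, -0.0, 0.0]
grip_width: 0.326
grasp_force: 24.8
```

```bash
python3 - <<'E'
from h import *
st=get_obs();p=st['position'];print(p,st['ft_force'],st['ee_rot'])
c=shot('wrist');s=shot('side')
a=cv2.resize(c['img'][250:370,240:400],(480,360),interpolation=cv2.INTER_CUBIC)
u,v=proj(s,p).astype(int);b=cv2.resize(s['img'][v-30:v+60,u-38:u+37],(300,360),interpolation=cv2.INTER_CUBIC)
cv2.imwrite('pics/w4.png',np.hstack([a,b])[:,:,::-1])
E
```

```text
[0.63965029 0.17784382 0.16531676] [ 0.6167664  -0.0311188   0.03553488] [ 9.99999882e-01 -4.85589886e-04  1.30237263e-05  6.02533777e-06]
```

View pics/w4.png

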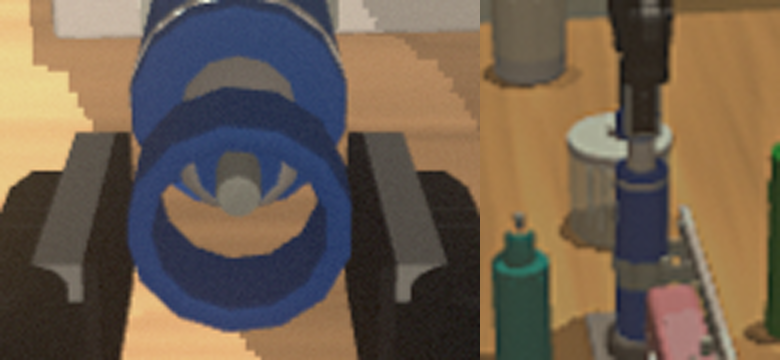

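The pin shows inside the ring's hole at crop (238,195), centred sideways. It sits about 2 mm too far forward compared with the ring's centre (crop 240,214 at the same height), so I shift +x by 2 mm and lower over the bevel.

Call:
carry_out([
  {"xyz":[0.0022,0,0],"angular":[0,0,0]},
  {"xyz":[0.0022,0,0],"angular":[0,0,0]},
  {"xyz":[0.0022,0,0.003],"angular":[0,0,0]},
  {"xyz":[0.0022,0,0.006],"angular":[0,0,0]},
  {"xyz":[0.0022,0,0.009],"angular":[0,0,0]},
  {"xyz":[0.0022,0,0.01],"angular":[0,0,0]},
  {"xyz":[0.0022,0,0.01],"angular":[0,0,0]},
  {"xyz":[0.0022,0,0.01],"angular":[0,0,0]},
])

```text
clock: 8.5
position: [0.6419, 0.1778, 0.1554]
ee_rot: [1.0, -0.0, 0.0, 0.0]
ft_force: [-0.0, 0.2, 0.4]
grip_width: 0.328
grasp_force: 24.8
```

No contact force, and the ring is already past the bevel, so I continue to just above the shoulder.

Call:
carry_out([
  {"xyz":[0,0,0.003],"angular":[0,0,0]},
  {"xyz":[0,0,0.006],"angular":[0,0,0]},
  {"xyz":[0,0,0.009],"angular":[0,0,0]},
  {"xyz":[0,0,0.0115],"angular":[0,0,0]},
  {"xyz":[0,0,0.0115],"angular":[0,0,0]},
  {"xyz":[0,0,0.0115],"angular":[0,0,0]},
])

```text
clock: 9.1
position: [0.6418, 0.1778, 0.1437]
ee_rot: [1.0, -0.001, -0.0, 0.0]
ft_force: [-0.2, 0.3, -0.3]
grip_width: 0.325
grasp_force: 24.8
```

Bottom of the ring is about 1 mm above the shoulder with no force. Open partly to release, then wait.

Call:
carry_out([
  {"xyz":[0,0,0.0005],"angular":[0,0,0]},
  {"xyz":[0,0,0.0005],"angular":[0,0,0]},
  {"xyz":[0,0,0.0005],"angular":[0,0,0]},
  {"xyz":[0,0,0.0005],"angular":[0,0,0]},
  {"xyz":[0,0,0.0005],"angular":[0,0,0]},
  {"xyz":[0,0,0.0005],"angular":[0,0,0]},
  {"xyz":[0,0,0.0005],"angular":[0,0,0]},
  {"xyz":[0,0,0.0005],"angular":[0,0,0]},
], hand=0.8)

```text
clock: 9.9
position: [0.6418, 0.1778, 0.1433]
ee_rot: [1.0, -0.0, 0.0, 0.0]
ft_force: [0.4, 0.4, -0.5]
grip_width: 0.798
grasp_force: 0.0
```

```bash
python3 - <<'E'
from h import *
st=get_obs();p=st['position'];print(st['clock'],p,st['ft_force'],st['grip_width'])
c=shot('wrist');s=shot('side')
a=cv2.resize(c['img'][230:380,220:420],(480,360),interpolation=cv2.INTER_CUBIC)
u,v=proj(s,[.6415,.178,.145]).astype(int);b=cv2.resize(s['img'][v-25:v+35,u-25:u+25],(300,360),interpolation=cv2.INTER_CUBIC)
cv2.imwrite('pics/w5.png',np.hstack([a,b])[:,:,::-1])
E
```

```text
9.9 [0.64181365 0.17783005 0.14328666] [ 0.42222687  0.40730092 -0.47132758] 0.7981876911338863
```

View pics/w5.png

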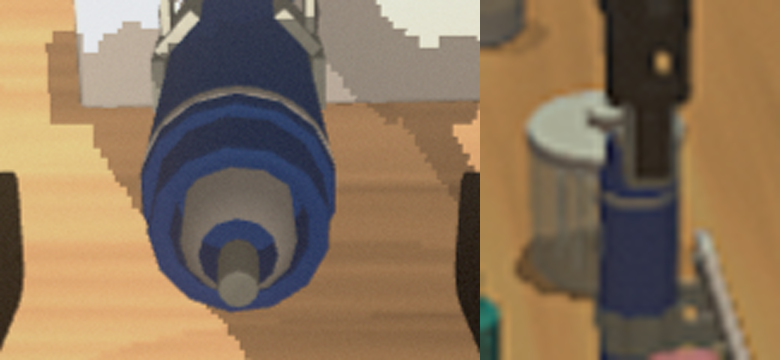

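The wrist view shows the collar around the white neck, flat on the shoulder (crop 240,220), and the open fingers are clear. Next I lower the gripper around the body and grip below the collar.

Call:
carry_out([
  {"xyz":[0,0,0.008],"angular":[0,0,0]},
  {"xyz":[0,0,0.016],"angular":[0,0,0]},
  {"xyz":[0,0,0.024],"angular":[0,0,0]},
  {"xyz":[0,0,0.032],"angular":[0,0,0]},
  {"xyz":[0,0,0.038],"angular":[0,0,0]},
  {"xyz":[0,0,0.04],"angular":[0,0,0]},
  {"xyz":[0,0,0.04],"angular":[0,0,0]},
  {"xyz":[0,0,0.04],"angular":[0,0,0]},
])

```text
clock: 10.8
position: [0.642, 0.1779, 0.1036]
ee_rot: [1.0, -0.0, 0.0, -0.0]
ft_force: [0.1, 0.1, 0.1]
grip_width: 0.8
grasp_force: 0.0
```

Call:
carry_out([
  {"xyz":[0,0,0],"angular":[0,0,0]},
  {"xyz":[0,0,0],"angular":[0,0,0]},
  {"xyz":[0,0,0],"angular":[0,0,0]},
  {"xyz":[0,0,0],"angular":[0,0,0]},
  {"xyz":[0,0,0],"angular":[0,0,0]},
  {"xyz":[0,0,0],"angular":[0,0,0]},
  {"xyz":[0,0,0],"angular":[0,0,0]},
  {"xyz":[0,0,0],"angular":[0,0,0]},
], hand=0, grip_force=80)

```text
clock: 11.6
position: [0.642, 0.178, 0.1039]
ee_rot: [1.0, -0.0, 0.0, -0.0]
ft_force: [-0.5, 0.3, 6.0]
grip_width: 0.374
grasp_force: 79.0
```

Call:
carry_out([
  {"xyz":[0,0,-0.006],"angular":[0,0,0]},
  {"xyz":[0,0,-0.014],"angular":[0,0,0]},
  {"xyz":[0,0,-0.024],"angular":[0,0,0]},
  {"xyz":[0,0,-0.036],"angular":[0,0,0]},
  {"xyz":[0,0,-0.048],"angular":[0,0,0]},
  {"xyz":[0,0,-0.06],"angular":[0,0,0]},
  {"xyz":[0,0,-0.072],"angular":[0,0,0]},
  {"xyz":[0,0,-0.084],"angular":[0,0,0]},
  {"xyz":[0,0,-0.096],"angular":[0,0,0]},
  {"xyz":[0,0,-0.106],"angular":[0,0,0]},
  {"xyz":[0,0,-0.114],"angular":[0,0,0]},
  {"xyz":[0,0,-0.118],"angular":[0,0,0]},
])

```text
clock: 12.8
position: [0.642, 0.178, 0.2224]
ee_rot: [1.0, -0.001, 0.0, -0.0]
ft_force: [0.7, 0.8, -1.4]
grip_width: 0.38
grasp_force: 79.7
```

Call:
carry_out([
  {"xyz":[0,0,-0.01],"angular":[0,0,0]},
  {"xyz":[0,0,-0.025],"angular":[0,0,0]},
  {"xyz":[0,0,-0.04],"angular":[0,0,0]},
  {"xyz":[0,0,-0.055],"angular":[0,0,0]},
  {"xyz":[0,0,-0.07],"angular":[0,0,0]},
  {"xyz":[0,0,-0.08],"angular":[0,0,0]},
  {"xyz":[0,0,-0.08],"angular":[0,0,0]},
])

```text
clock: 13.5
position: [0.6423, 0.1782, 0.3033]
ee_rot: [1.0, -0.0, 0.001, -0.0]
ft_force: [-0.6, -1.0, -2.0]
grip_width: 0.381
grasp_force: 79.7
```

Call:
carry_out([
  {"xyz":[0,0,0],"angular":[0,2,0]},
  {"xyz":[0,0,0],"angular":[0,5,0]},
  {"xyz":[0,0,0],"angular":[0,9,0]},
  {"xyz":[0,0,0],"angular":[0,13,0]},
  {"xyz":[0,0,0],"angular":[0,17,0]},
  {"xyz":[0,0,0],"angular":[0,21,0]},
  {"xyz":[0,0,0],"angular":[0,25,0]},
  {"xyz":[0,0,0],"angular":[0,29,0]},
  {"xyz":[0,0,0],"angular":[0,33,0]},
  {"xyz":[0,0,0],"angular":[0,37,0]},
  {"xyz":[0,0,0],"angular":[0,41,0]},
  {"xyz":[0,0,0],"angular":[0,44,0]},
])

```text
clock: 14.7
position: [0.6409, 0.1778, 0.3003]
ee_rot: [0.927, -0.0, 0.375, 0.0]
ft_force: [0.2, -0.8, -0.4]
grip_width: 0.378
grasp_force: 79.8
```

```bash
python3 - <<'E'
from h import *
st=get_obs();p=st['position'];M=R.from_quat(st['ee_rot']).as_matrix();print(st['clock'],p,M.round(2).tolist(),np.round(st['joint_pos'],2),st['grip_width'])
c=shot('wrist');s=shot('side')
a=cv2.resize(c['img'],(480,360))
u,v=proj(s,p).astype(int);print(u,v);b=cv2.resize(s['img'][max(v-50,0):v+70,u-50:u+50],(300,360),interpolation=cv2.INTER_CUBIC)
cv2.imwrite('pics/w6.png',np.hstack([a,b])[:,:,::-1])
E
```

```text
14.7 [0.64090971 0.17779035 0.30026406] [[0.72, -0.0, 0.7], [0.0, -1.0, -0.0], [0.7, 0.0, -0.72]] [ 0.18 -0.03 -0.68  1.93  0.58  0.62 -2.45] 0.37804317560917106
326 116
```

View pics/w6.png

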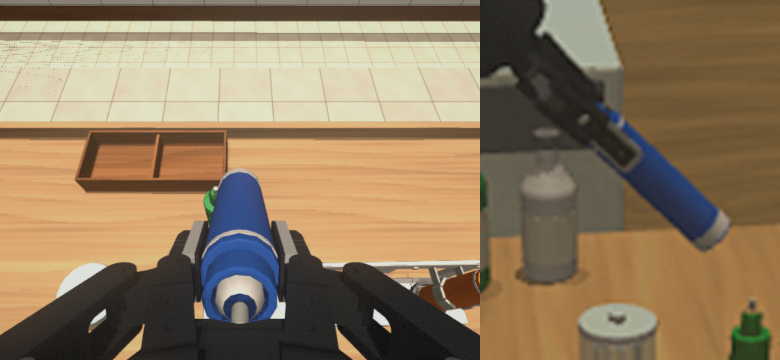

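The brush is held at about 44°, neck up and clear of everything, with the collar still seated around the neck (wrist 238,275). Let it settle and hand in.

Call:
carry_out([
  {"xyz":[0,0,0],"angular":[0,0,0]},
  {"xyz":[0,0,0],"angular":[0,0,0]},
  {"xyz":[0,0,0],"angular":[0,0,0]},
  {"xyz":[0,0,0],"angular":[0,0,0]},
  {"xyz":[0,0,0],"angular":[0,0,0]},
  {"xyz":[0,0,0],"angular":[0,0,0]},
])

```text
clock: 15.4
position: [0.6419, 0.1778, 0.3013]
ee_rot: [0.927, -0.0, 0.375, 0.0]
ft_force: [0.3, -0.6, -1.4]
grip_width: 0.377
grasp_force: 79.8
```

```bash
python3 -c "
from workcell import *
print(hand_in())"
```

```text
the job is handed in; nothing more can be done
None
```

I've handed the job in at 15.4 s without seeing a verdict: the blue collar is on the shoulder, and the gripper holds the brush still at about 44°, neck up, foot about 23 cm above the shelf by my estimate.

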